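Rearrange lens parts onto their own carriers

ROBOT

A 7-joint arm with a two-finger parallel gripper is mounted at the origin on the work surface. World frame = base frame: x ahead of the robot, y to its left, z up, the work surface at z = 0. Lengths are in m, angles in degrees, forces in N, time in s.
With the tool pointing down it reaches from about 0.425 to 0.875 m from the base axis. Payload 4.7 kg.
Tool frame: the origin (TCP) lies between the finger pads; the fingertips stand env.tip_reach ahead of it and the grasp point (between the pads) lies 2 mm behind it (env.tip_reach is the distance from the TCP to the fingertips, in m); z points along the fingers, y is the line along which they close (so a half turn about z gives the same grasp; the last joint's range is limited). The gripper opens to 87 mm and grips with 3 to 60 N. Pads are 19 mm wide; open, the fingers measure 117 mm over their backs; the gripper's body (75 mm by 190 mm) begins 51 mm behind the grasp point.
Start: joints at [-66.744, 18.392, -4.016, 83.108, 1.295, 78.541, -3.26], TCP at [0.248, 0.601, 0.24] pointing down, gripper open.
Joint ranges: [-163.93, 163.93], [-17.29, 119.83], [-79.2, 71.16], [3.27, 140.29], [-89.18, 269.18], [5.43, 117.66], [-154.24, 154.24]. Speed limits (degrees/s): [147.25, 147.25, 180, 180, 180, 180, 180].

INTERFACE

Orientations are given as [roll, pitch, yaw] about the fixed x, y, z axes, in that order (R = Rz(yaw) Ry(pitch) Rx(roll)).
In Python, from cell import env, read_camera gives the robot as it stands. The module is installed in compiled form; this text tells all that it offers.
- The arm moves only by the shell command python3 -m handwheel FILE [FORCE], which reads ROWS from the file FILE. ROWS is a JSON list of rows, 1 to 8 of them, each an object with the fields dx, dy, dz (the shift in parts of the range, where 1.0 means 1 m), twist (a turn about the tool's z in a scale on which 1.0 is 180 degrees), aperture (the finger opening in m); a field left out counts as zero (the opening has to be given); each row is the pose to reach, as a shift and turn from the pose commanded when the command began, along the tool's axes at that moment; what a row does not reach only later rows make up. A row lasts 1/12 s, in which the tool goes at most 0.0417 m and 7.16 degrees, less where a joint would pass 70% of its speed; a pose out of reach is approached as far as the arm can. The fingers move at their own pace and stop on an object; FORCE is the grip in N (left out, the last holds). Time passes only in rows, so rows that do not move let the fingers close. It prints the time, the measured TCP pose, the force, the opening and the grip force at its end. No shift or turn number may pass 1 either way. Input that does not fit is refused with a message, and nothing moves.
- env.get_obs(): the state, without advancing time (a new reading comes with each control period).
- read_camera(name): name is "scene" or "side" or "wrist"; returns a dict with "color" (480x640x3 uint8, blue, green, red), "fx", "fy", "cx", "cy" (pixels), "world_from_camera" (4x4, takes a point from camera to world coordinates). Camera axes: x right, y down, z forward; pixel columns grow to the right and rows downward; lengths in m; the calibration is good to about 2 mm. The wrist camera is an equidistant fisheye: a pixel r from the principal point sees the ray r / f radians off the axis. A picture is of the moment at which its call begins. There is no depth.
- env.sign_off(): hands the job in; it is judged then, once.
The state is a dict: "time_s": time; "qpos": joint angles; "joint_velocities": joint speeds; "effort": joint torques, N m; "tool_pos": TCP position; "tool_rot": TCP orientation; "force": force on the tool from outside, world axes, zero at the start; "wrist_torque": the same for the moment, N m; "grip_width": finger opening in m; "grasp_force": force on a finger pad.
Only numpy, scipy, OpenCV 4.12 (cv2) and the standard library are available. Lean on these libraries where they do the work, as an engineer would, in place of code of your own. Each camera call takes 0.05 s, during which the arm holds its last target. There are 200 camera calls.

TASK

The three aluminium lens parts each stand on a carrier of the wrong shape: using the empty rubber mat as the free spot on the way, move them so that the round barrel stands in the middle of the round carrier, the square prism cell in the middle of the square carrier and the twin-lens housing in the middle of the oblong carrier, lengthwise along it. Set every part down upright and gently, only ever on a carrier or the mat: never on the bare bench, never dropped or tipped over. Leave the bottle, the loupe and the jar where they are.

Things in the scene. Friction and masses are not known exactly. Their poses are not given: they have to be found in the camera images.
- barrel: Round lens barrel, plain aluminium cylinder with two dark bands and a dark lens on top: 46 mm diameter, 62 mm tall, about 0.14 kg, loose, upright. Origin: centre of its underside; z up.
- cell: Square prism cell, plain aluminium cube-like block with a dark square window on top: 44 x 44 mm, 44 mm tall, about 0.16 kg, loose. Origin: centre of its underside; x and y square to its sides, z up.
- twin: Oblong twin-lens housing, plain aluminium block with two round dark lenses on top: 34 mm along its x, 66 mm along its y, 36 mm tall, about 0.13 kg, loose. Origin: centre of its underside; z up.
- carrier_round: Round carrier for the barrel: black plate with a raised grey rim, 110 mm diameter, flat and without any socket inside. Its flat floor lies 6 mm above the bench, the rim is 4 mm wide and rises to 9 mm. Fixed to the bench. Origin: centre, at bench level; z up.
- carrier_square: Square carrier for the prism cell: black plate with a raised grey rim, 100 x 100 mm outside, flat inside. Its flat floor lies 6 mm above the bench, the rim is 4 mm wide and rises to 9 mm. Fixed to the bench. Origin: centre, at bench level; x and y square to its sides, z up.
- carrier_oblong: Oblong carrier for the twin-lens housing: black plate with a raised grey rim, 92 mm along its x, 140 mm along its y (the long way) outside, flat inside. Its flat floor lies 6 mm above the bench, the rim is 4 mm wide and rises to 9 mm. Fixed to the bench. Origin: centre, at bench level; z up.
- mat_free: The free spot: plain grey-green antistatic rubber mat without a rim, 90 mm along its x, 120 mm along its y, its top 6 mm above the bench, empty at the start. Fixed to the bench. Origin: centre, at bench level; z up.
- bottle: Small amber bottle with a white cap, 36 mm diameter, 70 mm tall, a loose bystander. Origin: centre of its underside.
- loupe: Black eye loupe, a tapered plug 34 mm wide at the foot, 34 mm tall, a loose bystander. Origin: centre of its underside.
- jar: Small pale jar with a white cap, 54 mm diameter, 50 mm tall, a loose bystander. Origin: centre of its underside.
Things that resemble listed ones, but are neither listed nor needed, are in the scene too. Leave any pink or yellow look-alike of the cell alone.

How it is judged:
By the outcome, as a careful person would: the job done as asked, in the order asked, and still so for the second after the job is handed in, with the robot touching nothing.
It also fails if it takes over 102 s, if anything falls off the work surface, if the arm or the gripper's body presses on something with over 40 N, if the wrist force passes 120 N, or if a joint passes its speed limit or range.

## Working session

There is one attempt and no reset: what is moved stays moved. The work goes in short steps, Python scripts to look and compute and a shell command to move; the robot and the scene stay as the last step left them, time stands still between calls to the robot, and variables do not carry over. Pictures are saved under pics/ and viewed, at most 14 in all, crops included, and the job is handed in when it is done.

```bash
mkdir -p pics; python3 - <<'E'
from cell import env, read_camera
import cv2,numpy as np
print(env.get_obs(), env.tip_reach)
for n in ("scene","side","wrist"):
    c=read_camera(n); cv2.imwrite(f"pics/{n}0.png",c["color"]); print(n,c["fx"],c["fy"],c["cx"],c["cy"],np.round(c["world_from_camera"],4).tolist())
E
```

```text
{'time_s': 0.0, 'qpos': array([-66.74528625,  18.43835659,  -4.01592416,  83.17534464,
         1.29674526,  78.5411627 ,  -3.25996334]), 'joint_velocities': array([ 0.00462229, -0.01012321,  0.00625643, -0.07722276,  0.02112963,
        0.12673687, -0.03514636]), 'effort': array([ 3.54800859e-04, -4.91295433e+01, -4.03698161e-01, -3.12528348e+01,
       -6.39633369e-02,  4.39421798e-02,  1.74645506e-04]), 'tool_pos': array([0.24803733, 0.60024353, 0.23846564]), 'tool_rot': array([-1.79890480e+02,  7.40053207e-03,  1.57555810e+02]), 'force': array([-0.80635951, -0.92685445, -0.46422107]), 'wrist_torque': array([ 0.06359965,  0.0193878 , -0.01853243]), 'grasp_force': 0.0, 'grip_width': 0.08685656663909685} 0.017
scene 474.07325394297203 474.07325394297203 320.18704538046154 235.19042732115471 [[-0.4199, 0.5907, -0.689, 1.1276], [0.9076, 0.273, -0.3191, 0.3328], [-0.0004, -0.7593, -0.6507, 0.6636], [0.0, 0.0, 0.0, 1.0]]
side 486.518227613101 486.518227613101 325.2073542878621 241.95842545425103 [[-0.9976, -0.0367, 0.0586, 0.423], [-0.0665, 0.7386, -0.6709, 0.6466], [-0.0187, -0.6732, -0.7392, 0.6979], [0.0, 0.0, 0.0, 1.0]]
wrist 371.64829954431775 371.64829954431775 317.95084158729617 235.49849481163633 [[0.3818, 0.8863, 0.2621, 0.176], [0.9242, -0.3655, -0.1104, 0.6307], [-0.0021, 0.2844, -0.9587, 0.3831], [0.0, 0.0, 0.0, 1.0]]
```

View pics/scene0.png

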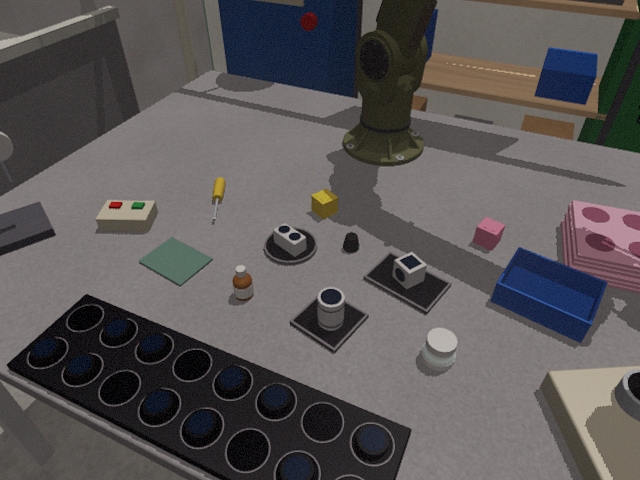

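View pics/side0.png

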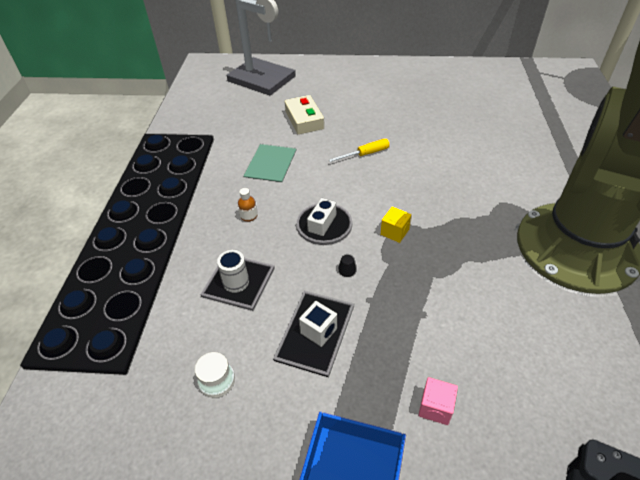

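Scene: the twin (290,238) is on the round carrier, the barrel (330,308) on the square, the cell (408,270) on the oblong, and the mat (176,260) is empty. I'll enlarge for the corners.

```bash
python3 - <<'E'
import cv2
a=cv2.imread("pics/side0.png")[190:380,190:370]; cv2.imwrite("pics/sidec.png",cv2.convertScaleAbs(cv2.resize(a,None,fx=3,fy=3,interpolation=cv2.INTER_CUBIC),alpha=1.5))
a=cv2.imread("pics/scene0.png")[215:355,255:455]; cv2.imwrite("pics/scenec.png",cv2.convertScaleAbs(cv2.resize(a,None,fx=4,fy=4,interpolation=cv2.INTER_CUBIC),alpha=1.5))
E
```

```text
(no output)
```

View pics/sidec.png

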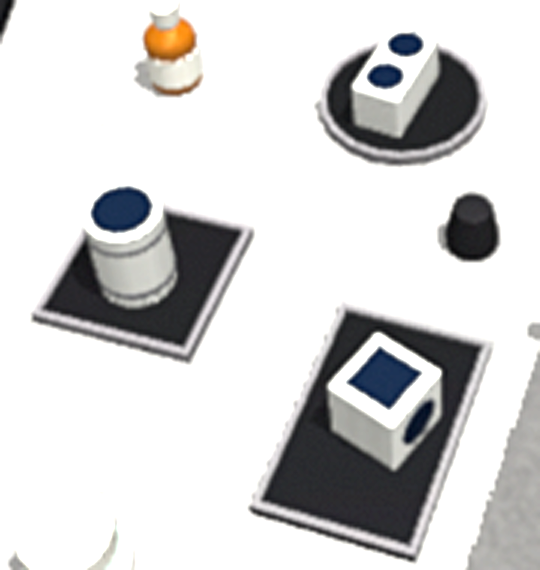

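View pics/scenec.png

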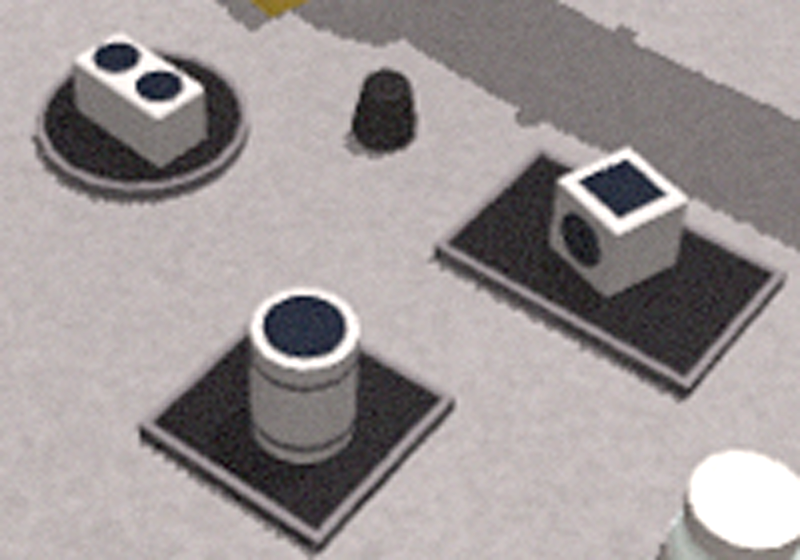

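Both crops give the rim corners, lens centres and top corners. Next step is to project them onto their known heights.

```bash
cat > h.py <<'E'
import numpy as np, cv2
from cell import env, read_camera
K={"scene":(474.07325,320.187,235.1904,[[-0.4199,0.5907,-0.689,1.1276],[0.9076,0.273,-0.3191,0.3328],[-0.0004,-0.7593,-0.6507,0.6636]]),
"side":(486.51823,325.20735,241.9584,[[-0.9976,-0.0367,0.0586,0.423],[-0.0665,0.7386,-0.6709,0.6466],[-0.0187,-0.6732,-0.7392,0.6979]])}
def hit(n,uv,z):
    f,cx,cy,T=K[n]; T=np.array(T); uv=np.atleast_2d(uv).astype(float)
    d=np.c_[(uv-[cx,cy])/f,np.ones(len(uv))]@T[:,:3].T
    return T[:2,3]+d[:,:2]*((z-T[2,3])/d[:,2])[:,None]
E
python3 - <<'E'
from h import *
np.set_printoptions(precision=4,suppress=True)
s=lambda p:np.array(p)/3+[189.67,189.67]   # cubic resize half-pixel
c=lambda p:np.array(p)/4+[254.62,214.62]
def show(t,P): print(t,P.tolist() if 0 else P.round(4).tolist(),"mean",P.mean(0).round(4),"edges",np.linalg.norm(np.roll(P,-1,0)-P,axis=1).round(4),"ang",[round(float(np.degrees(np.arctan2(*(q-p)[::-1]))),1) for p,q in zip(P,np.roll(P,-1,0))])
for n,g,d in (("side",s,dict(square=([(36,314),(189,351),(252,232)],.009),oblong=([(345,310),(490,345),(415,550),(254,508)],.009),round=([(320,103),(405,42),(486,100),(400,155)],.009),barrel=([(122,211)],.068),cell=([(378,333),(442,373),(393,423),(328,386)],.05),twin=([(406,44),(385,76)],.042))),
 ("scene",c,dict(square=([(142,430),(318,538),(453,402)],.009),oblong=([(438,249),(687,383),(783,278),(543,155)],.009),round=([(38,133),(145,52),(247,125),(145,188)],.009),barrel=([(304,327)],.068),cell=([(628,152),(688,198),(623,237),(558,183)],.05),twin=([(117,57),(160,86)],.042)))):
    for k,(p,z) in d.items(): show(n+" "+k,hit(n,g(p),z))
for n,d in (("side",dict(mat=([(257,146),(296,150),(283,181),(245,177)],.006),bottle=([(245,193)],.07),loupe=([(348,259)],.034),jar=([(212,367)],.05),yellow=([(398,217)],.04))),("scene",dict(mat=([(175,238),(212,261),(180,282),(140,261)],.006),bottle=([(240,269)],.07),loupe=([(351,236)],.034),jar=([(441,340)],.05),yellow=([(324,198)],.04)))):
    for k,(p,z) in d.items(): show(n+" "+k,hit(n,np.array(p),z))
E
```

```text
side square [[0.6859, 0.1561], [0.5919, 0.1772], [0.5679, 0.088]] mean [0.6152 0.1405] edges [0.0964 0.0923 0.1362] ang [167.4, -105.0, 30.0]
side oblong [[0.5055, 0.1437], [0.4204, 0.1639], [0.4552, 0.2932], [0.541, 0.2741]] mean [0.4805 0.2187] edges [0.0874 0.1338 0.088  0.1351] ang [166.6, 74.9, -12.5, -105.3]
side round [[0.5381, -0.0239], [0.4858, -0.0852], [0.4286, -0.032], [0.4819, 0.02]] mean [ 0.4836 -0.0303] edges [0.0806 0.0782 0.0745 0.0712] ang [-130.4, 137.1, 44.2, -38.0]
side barrel [[0.6315, 0.1244]] mean [0.6315 0.1244] edges [0.] ang [0.0]
side cell [[0.4812, 0.188], [0.4454, 0.2119], [0.469, 0.2439], [0.5048, 0.2233]] mean [0.4751 0.2168] edges [0.0431 0.0398 0.0413 0.0424] ang [146.3, 53.5, -30.0, -123.8]
side twin [[0.482, -0.0483], [0.4935, -0.0179]] mean [ 0.4878 -0.0331] edges [0.0325 0.0325] ang [69.4, -110.6]
scene square [[0.6685, 0.0621], [0.6881, 0.1546], [0.5967, 0.18]] mean [0.6511 0.1322] edges [0.0945 0.0949 0.138 ] ang [78.0, 164.5, -58.7]
scene oblong [[0.5109, 0.1403], [0.5425, 0.2712], [0.4603, 0.2954], [0.4262, 0.165]] mean [0.4849 0.218 ] edges
[... 848 characters left out ...]
g [0.0]
side loupe [[0.4322, 0.0831]] mean [0.4322 0.0831] edges [0.] ang [0.0]
side jar [[0.6237, 0.3143]] mean [0.6237 0.3143] edges [0.] ang [0.0]
side yellow [[0.3404, -0.0218]] mean [ 0.3404 -0.0218] edges [0.] ang [0.0]
scene mat [[0.5686, -0.2649], [0.5944, -0.1532], [0.6685, -0.1752], [0.655, -0.2842]] mean [ 0.6216 -0.2194] edges [0.1147 0.0773 0.1098 0.0886] ang [77.0, -16.6, -97.1, 167.4]
scene bottle [[0.6426, -0.0489]] mean [ 0.6426 -0.0489] edges [0.] ang [0.0]
scene loupe [[0.4369, 0.0821]] mean [0.4369 0.0821] edges [0.] ang [0.0]
scene jar [[0.6289, 0.3122]] mean [0.6289 0.3122] edges [0.] ang [0.0]
scene yellow [[0.3483, -0.0187]] mean [ 0.3483 -0.0187] edges [0.] ang [0.0]
```

Careful with the scale: turns go in shares of 180 degrees. That gives: 46 degrees / 180 = 0.2556.

```bash
cat >> h.py <<'E'
def to(x,y,z,yaw):
    o=env.get_obs(); p=o["tool_pos"]; a=np.radians(o["tool_rot"][2]); d=np.array([x,y,z])-p
    t=-(yaw-np.degrees(a)); t=(t+180)%360-180
    print("delta tool: %.4f %.4f %.4f turn %.2f | pos %s yaw %.2f t %.2f q7 %.0f"%(d[0]*np.cos(a)+d[1]*np.sin(a),d[0]*np.sin(a)-d[1]*np.cos(a),-d[2],t,p.round(4),np.degrees(a),o["time_s"],o["qpos"][6]))
if __name__=="__main__":
    import sys; to(*map(float,sys.argv[1:]))
E
echo '[{"dx": -0.03,"dy": -0.03,"twist": 0.0278,"aperture": 0.087},{"dx": -0.06,"dy": -0.06,"twist": 0.0556,"aperture": 0.087},{"dx": -0.09,"dy": -0.09,"twist": 0.0889,"aperture": 0.087},{"dx": -0.12,"dy": -0.12,"dz": 0.01,"twist": 0.1222,"aperture": 0.087},{"dx": -0.15,"dy": -0.15,"dz": 0.01,"twist": 0.1556,"aperture": 0.087},{"dx": -0.18,"dy": -0.18,"dz": 0.02,"twist": 0.1889,"aperture": 0.087},{"dx": -0.21,"dy": -0.21,"dz": 0.02,"twist": 0.2222,"aperture": 0.087},{"dx": -0.24,"dy": -0.24,"dz": 0.03,"twist": 0.2556,"aperture": 0.087}]' > next.json && python3 -m handwheel next.json
python3 h.py 0.488 -0.033 0.18 70
```

```text
time_s: 0.82
tool_pos: [0.3757, 0.2937, 0.212]
tool_rot: [179.9, -0.1, 111.3]
force: [1.5, 0.3, -0.4]
grip_width: 0.0871
grasp_force: 0.0
delta tool: -0.3452 -0.0138 0.0320 turn 41.26 | pos [0.3757 0.2937 0.212 ] yaw 111.26 t 0.82 q7 -20
```

Converted, 41.3 degrees / 180 = 0.2294.

```bash

echo '[{"dx": -0.04,"dz": 0.01,"twist": 0.0278,"aperture": 0.087},{"dx": -0.08,"dz": 0.02,"twist": 0.0556,"aperture": 0.087},{"dx": -0.12,"dz": 0.03,"twist": 0.0889,"aperture": 0.087},{"dx": -0.16,"dz": 0.032,"twist": 0.1222,"aperture": 0.087},{"dx": -0.2,"dy": -0.005,"dz": 0.032,"twist": 0.15,"aperture": 0.087},{"dx": -0.24,"dy": -0.01,"dz": 0.032,"twist": 0.1778,"aperture": 0.087},{"dx": -0.28,"dy": -0.012,"dz": 0.032,"twist": 0.2056,"aperture": 0.087},{"dx": -0.31,"dy": -0.014,"dz": 0.032,"twist": 0.2294,"aperture": 0.087}]' > next.json && python3 -m handwheel next.json
python3 h.py 0.488 -0.033 0.18 70
```

```text
time_s: 1.48
tool_pos: [0.4762, -0.0017, 0.1795]
tool_rot: [180.0, 0.0, 69.8]
force: [0.4, 0.6, 0.2]
grip_width: 0.0873
grasp_force: 0.0
delta tool: -0.0253 0.0219 -0.0005 turn -0.15 | pos [ 0.4762 -0.0017  0.1795] yaw 69.85 t 1.48 q7 -24
```

```bash

echo '[{"dx": -0.015,"dy": 0.013,"aperture": 0.087},{"dx": -0.025,"dy": 0.022,"aperture": 0.087},{"dx": -0.025,"dy": 0.022,"aperture": 0.087},{"dx": -0.025,"dy": 0.022,"aperture": 0.087},{"dx": -0.025,"dy": 0.022,"aperture": 0.087}]' > next.json && python3 -m handwheel next.json
cat >> h.py <<'E'
def wrist(name):
    c=read_camera("wrist"); cv2.imwrite(name,c["color"]); np.savez(name+".npz",T=c["world_from_camera"],k=[c["fx"],c["cx"],c["cy"]])
def whit(name,uv,z):
    d=np.load(name+".npz"); f,cx,cy=d["k"]; T=d["T"]; v=(np.atleast_2d(uv).astype(float)-[cx,cy]); r=np.hypot(*v.T); th=r/f
    w=np.c_[v/np.maximum(r,1e-9)[:,None]*np.sin(th)[:,None],np.cos(th)]@T[:3,:3].T
    return T[:2,3]+w[:,:2]*((z-T[2,3])/w[:,2])[:,None]
E
python3 - <<'E'
from h import *
wrist("pics/w1.png"); to(.488,-.033,.032,70)
E
```

```text
time_s: 1.9
tool_pos: [0.4877, -0.0276, 0.1791]
tool_rot: [-179.9, -0.0, 70.3]
force: [-0.6, 0.4, -0.7]
grip_width: 0.087
grasp_force: 0.0
delta tool: -0.0052 0.0022 0.1472 turn 0.38 | pos [ 0.4877 -0.0274  0.1792] yaw 70.38 t 1.95 q7 -19
```

View pics/w1.png

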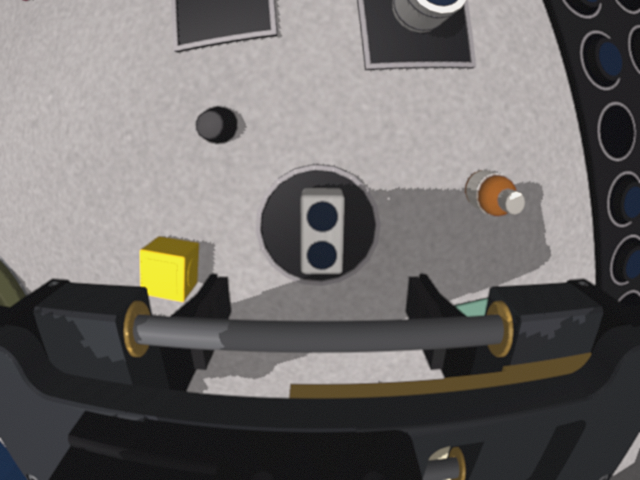

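Wrist view: the lenses are at (322,216) and (321,255), the round carrier's rim spans columns 260–376 and rows 165–279, and the bottle cap is at (511,203).

```bash
python3 - <<'E'
from h import *
n="pics/w1.png"
p=whit(n,[(322,216),(321,255)],.042); d=p[0]-p[1]; print("twin",p.mean(0),np.hypot(*d),np.degrees(np.arctan2(d[1],d[0])))
q=whit(n,[(300,188),(344,188),(343,275),(301,275)],.042); print(q.mean(0),np.linalg.norm(q-np.roll(q,1,0),axis=1))
r=whit(n,[(260,222),(376,222),(318,164),(318,280)],.009); print("round",r, r[:2].mean(0),r[2:].mean(0),np.linalg.norm(r[0]-r[1]),np.linalg.norm(r[2]-r[3]))
print("bottle",whit(n,[(513,203)],.07),"loupe",whit(n,[(212,125)],.034),"sqr",whit(n,[(367,67),(472,67)],.009),"obl",whit(n,[(177,49),(277,33)],.009))
to(*p.mean(0),.032,70)
E
```

```text
twin [ 0.48829959 -0.03352969] 0.03220835746522464 69.08317821014539
[ 0.48947862 -0.03146636] [0.07176461 0.03373112 0.071816   0.0344609 ]
round [[ 0.43847769 -0.01270534]
 [ 0.53475111 -0.04707265]
 [ 0.5036634   0.01779572]
 [ 0.4680733  -0.08180888]] [ 0.4866144 -0.029889 ] [ 0.48586835 -0.03200658] 0.10222370108935104 0.10577207387168452
bottle [[ 0.63786586 -0.05027528]] loupe [[0.4368209  0.07913088]] sqr [[0.57023331 0.08268552]
 [0.66168915 0.05827647]] obl [[0.42374725 0.15947151]
 [0.50959054 0.13624014]]
delta tool: -0.0056 0.0026 0.1472 turn 0.38 | pos [ 0.4877 -0.0274  0.1792] yaw 70.38 t 1.95 q7 -19
```

Converted, 0.9 degrees / 180 = 0.005.

```bash

echo '[{"dx": -0.003,"dy": 0.001,"dz": 0.02,"twist": 0.0028,"aperture": 0.087},{"dx": -0.006,"dy": 0.003,"dz": 0.05,"twist": 0.005,"aperture": 0.087},{"dx": -0.006,"dy": 0.003,"dz": 0.085,"twist": 0.005,"aperture": 0.087},{"dx": -0.006,"dy": 0.003,"dz": 0.115,"twist": 0.005,"aperture": 0.087},{"dx": -0.006,"dy": 0.003,"dz": 0.135,"twist": 0.005,"aperture": 0.087},{"dx": -0.006,"dy": 0.003,"dz": 0.145,"twist": 0.005,"aperture": 0.087},{"dx": -0.006,"dy": 0.003,"dz": 0.147,"twist": 0.005,"aperture": 0.087},{"dx": -0.006,"dy": 0.003,"dz": 0.147,"twist": 0.005,"aperture": 0.087}]' > next.json && python3 -m handwheel next.json
echo '[{"aperture": 0.087},{"aperture": 0.02},{"aperture": 0.02},{"aperture": 0.02},{"aperture": 0.02},{"aperture": 0.02},{"aperture": 0.02},{"aperture": 0.02}]' > next.json && python3 -m handwheel next.json 20; python3 h.py .4883 -.0335 .032 69.5
```

```text
time_s: 2.62
tool_pos: [0.489, -0.0348, 0.0325]
tool_rot: [-180.0, 0.0, 69.4]
force: [-0.2, -0.4, 0.7]
grip_width: 0.0871
grasp_force: 0.0
time_s: 3.28
tool_pos: [0.4889, -0.0356, 0.0324]
tool_rot: [180.0, -0.0, 69.4]
force: [-0.2, 0.5, -0.1]
grip_width: 0.0482
grasp_force: 0.0
delta tool: 0.0017 -0.0013 0.0004 turn -0.14 | pos [ 0.4889 -0.0356  0.0324] yaw 69.36 t 3.28 q7 -12
```

```bash

echo '[{"dx": 0.0015,"dy": -0.001,"aperture": 0.02},{"dx": 0.0015,"dy": -0.001,"aperture": 0.02},{"dx": 0.0015,"dy": -0.001,"aperture": 0.02},{"dx": 0.0015,"dy": -0.001,"aperture": 0.02},{"dx": 0.0015,"dy": -0.001,"aperture": 0.02},{"dx": 0.0015,"dy": -0.001,"aperture": 0.02},{"dx": 0.0015,"dy": -0.001,"aperture": 0.02}]' > next.json && python3 -m handwheel next.json 20
echo '[{"dz": -0.01,"aperture": 0.02},{"dz": -0.03,"aperture": 0.02},{"dz": -0.055,"aperture": 0.02},{"dz": -0.075,"aperture": 0.02},{"dz": -0.08,"aperture": 0.02},{"dz": -0.08,"aperture": 0.02}]' > next.json && python3 -m handwheel next.json 20; python3 h.py .62 -.218 .12 78
```

```text
time_s: 3.87
tool_pos: [0.4885, -0.0338, 0.0323]
tool_rot: [-180.0, -0.0, 69.4]
force: [0.4, 0.1, -0.8]
grip_width: 0.0341
grasp_force: 20.0
time_s: 4.37
tool_pos: [0.4899, -0.0339, 0.1142]
tool_rot: [179.8, -0.1, 69.3]
force: [-0.3, -0.1, -1.6]
grip_width: 0.0337
grasp_force: 20.0
delta tool: -0.1264 0.1867 -0.0058 turn -8.65 | pos [ 0.4899 -0.0339  0.1142] yaw 69.35 t 4.37 q7 -17
```

Held at the expected 34 mm width. On to the mat.

Converted, -8.6 degrees / 180 = -0.0478.

```bash

echo '[{"dx": -0.01,"dy": 0.015,"twist": -0.0056,"aperture": 0.02},{"dx": -0.028,"dy": 0.042,"twist": -0.0111,"aperture": 0.02},{"dx": -0.048,"dy": 0.07,"twist": -0.0167,"aperture": 0.02},{"dx": -0.068,"dy": 0.1,"twist": -0.0278,"aperture": 0.02},{"dx": -0.088,"dy": 0.13,"twist": -0.0389,"aperture": 0.02},{"dx": -0.108,"dy": 0.16,"twist": -0.0478,"aperture": 0.02},{"dx": -0.122,"dy": 0.18,"twist": -0.0478,"aperture": 0.02},{"dx": -0.1264,"dy": 0.1867,"twist": -0.0478,"aperture": 0.02}]' > next.json && python3 -m handwheel next.json 20
echo '[{"dx": -0.1264,"dy": 0.1867,"twist": -0.0478,"aperture": 0.02},{"aperture": 0.02},{"aperture": 0.02}]' > next.json && python3 -m handwheel next.json 20 >/dev/null 2>&1 & sleep 0; wait; python3 h.py .62 -.218 .12 78
```

```text
time_s: 5.03
tool_pos: [0.6185, -0.2228, 0.1102]
tool_rot: [-179.9, 0.2, 77.7]
force: [-0.0, -0.8, -1.3]
grip_width: 0.0338
grasp_force: 20.0
delta tool: 0.0021 0.0095 -0.0194 turn -0.63 | pos [ 0.6103 -0.218   0.1006] yaw 77.37 t 5.28 q7 17
```

A stray filler command jogged the arm briefly. I'll hold still and re-read the pose.

```bash

echo '[{"aperture": 0.02},{"aperture": 0.02},{"aperture": 0.02},{"aperture": 0.02}]' > next.json && python3 -m handwheel next.json 20; python3 - <<'E'
from h import *
wrist("pics/w2.png"); to(.62,-.218,.032,78)
E
```

```text
time_s: 5.62
tool_pos: [0.6193, -0.2176, 0.1136]
tool_rot: [179.9, -0.0, 78.0]
force: [0.0, 0.2, -1.2]
grip_width: 0.0343
grasp_force: 20.0
delta tool: -0.0002 0.0007 0.0818 turn -0.00 | pos [ 0.6194 -0.2176  0.1138] yaw 78.00 t 5.67 q7 17
```

View pics/w2.png

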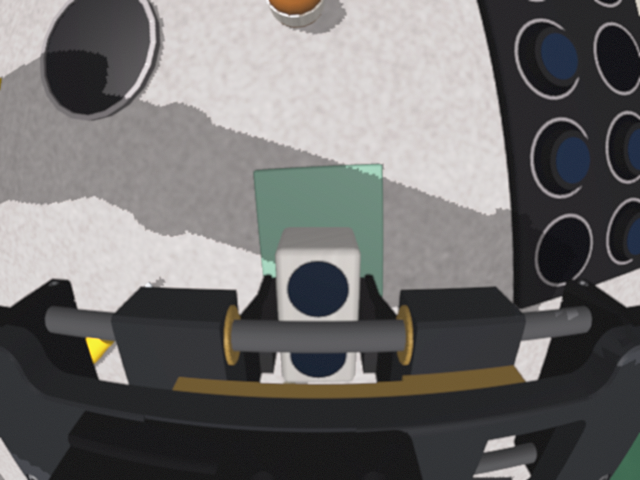

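The twin is held upright above the mat, which spans columns 255–382 from row 166 down and is centred under the tool. Lowering.

```bash

echo '[{"dz": 0.01,"aperture": 0.02},{"dz": 0.03,"aperture": 0.02},{"dz": 0.055,"aperture": 0.02},{"dz": 0.07,"aperture": 0.02},{"dz": 0.077,"aperture": 0.02},{"dz": 0.079,"aperture": 0.02},{"dz": 0.08,"aperture": 0.02},{"dz": 0.081,"aperture": 0.02}]' > next.json && python3 -m handwheel next.json 20
echo '[{"aperture": 0.02},{"aperture": 0.02},{"aperture": 0.02}]' > next.json && python3 -m handwheel next.json 20;python3 h.py .62 -.218 .0322 78
```

```text
time_s: 6.33
tool_pos: [0.6194, -0.2183, 0.0322]
tool_rot: [179.9, 0.0, 77.9]
force: [0.7, -0.5, -1.0]
grip_width: 0.0341
grasp_force: 20.0
time_s: 6.58
tool_pos: [0.6193, -0.2182, 0.0322]
tool_rot: [179.9, -0.0, 78.0]
force: [0.1, 0.1, 0.4]
grip_width: 0.0338
grasp_force: 20.0
delta tool: 0.0003 0.0007 0.0000 turn -0.05 | pos [ 0.6193 -0.2182  0.0322] yaw 77.95 t 6.58 q7 19
```

```bash

echo '[{"aperture": 0.06},{"aperture": 0.06},{"aperture": 0.06},{"aperture": 0.06},{"aperture": 0.06},{"aperture": 0.06}]' > next.json && python3 -m handwheel next.json 20
echo '[{"dz": -0.015,"aperture": 0.087},{"dz": -0.04,"aperture": 0.087},{"dz": -0.075,"aperture": 0.087},{"dx": 0.02,"dy": -0.003,"dz": -0.1,"aperture": 0.087},{"dx": 0.05,"dy": -0.008,"dz": -0.12,"aperture": 0.087},{"dx": 0.085,"dy": -0.015,"dz": -0.12,"aperture": 0.087},{"dx": 0.12,"dy": -0.021,"dz": -0.12,"aperture": 0.087},{"dx": 0.16,"dy": -0.028,"dz": -0.12,"aperture": 0.087}]' > next.json && python3 -m handwheel next.json
echo '[{"dx": 0.04,"dy": -0.007,"aperture": 0.087},{"dx": 0.08,"dy": -0.014,"aperture": 0.087},{"dx": 0.115,"dy": -0.02,"aperture": 0.087},{"dx": 0.14,"dy": -0.025,"aperture": 0.087},{"dx": 0.157,"dy": -0.028,"aperture": 0.087},{"dx": 0.157,"dy": -0.028,"aperture": 0.087},{"dx": 0.157,"dy": -0.028,"aperture": 0.087},{"dx": 0.157,"dy": -0.028,"aperture": 0.087}]' > next.json && python3 -m handwheel next.json
python3 - <<'E'
from h import *
wrist("pics/w3.png"); to(.632,.1235,.04,78)
E
```

```text
time_s: 7.08
tool_pos: [0.6186, -0.2179, 0.0314]
tool_rot: [180.0, -0.0, 78.0]
force: [-0.4, -0.1, 1.0]
grip_width: 0.0585
grasp_force: 0.0
time_s: 7.75
tool_pos: [0.6249, -0.0558, 0.1536]
tool_rot: [179.8, -0.0, 77.8]
force: [0.8, 0.4, -0.1]
grip_width: 0.0869
grasp_force: 0.0
time_s: 8.42
tool_pos: [0.6303, 0.1018, 0.1522]
tool_rot: [179.9, 0.0, 77.9]
force: [0.0, -0.5, -0.0]
grip_width: 0.0871
grasp_force: 0.0
delta tool: 0.0220 -0.0030 0.1121 turn -0.21 | pos [0.6303 0.1013 0.1521] yaw 77.79 t 8.47 q7 -15
```

View pics/w3.png

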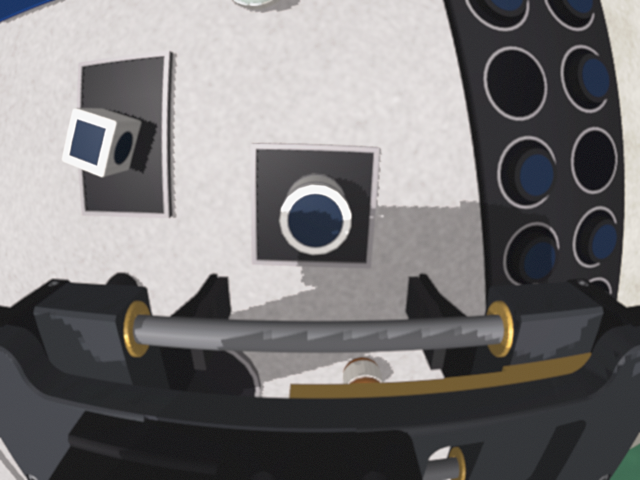

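Barrel top is centred at (316,219). Square carrier corners: (252,144), (381,147), (374,268), (255,263). Oblong corners: (80,66), (170,53), (168,216), (82,212).

```bash
python3 - <<'E'
from h import *
n="pics/w3.png"
b=whit(n,[(316,219)],.068)[0]; print("barrel",b)
for z,c in ((.009,[(252,144),(381,147),(374,268),(255,263)]),(.009,[(80,66),(170,53),(168,216),(82,212)]),(.05,[(82,108),(118,116),(104,176),(63,163)])):
    q=whit(n,c,z); e=np.roll(q,-1,0)-q; print(q.mean(0),np.hypot(*e.T),np.degrees(np.arctan2(e[:,1],e[:,0])))
to(*b,.04,78)
E
```

```text
barrel [0.6336406  0.12306321]
[0.63186821 0.11809858] [0.09996789 0.0999976  0.09966449 0.09794254] [ -13.52727768 -103.2219456   165.28987151   76.97437751]
[0.48348391 0.21496844] [0.09027286 0.13541529 0.09062848 0.13275657] [ -13.87840641 -105.44603418  164.43402816   74.38599017]
[0.4805499  0.21491414] [0.03458537 0.04621829 0.04200301 0.04651921] [ -29.05158482 -122.38702914  149.95186128   48.40836745]
delta tool: 0.0220 -0.0013 0.1121 turn -0.21 | pos [0.6303 0.1013 0.1521] yaw 77.79 t 8.47 q7 -15
```

```bash

echo '[{"dx": 0.01,"dy": -0.001,"aperture": 0.087},{"dx": 0.022,"dy": -0.0015,"dz": 0.01,"aperture": 0.087},{"dx": 0.022,"dy": -0.0015,"dz": 0.035,"aperture": 0.087},{"dx": 0.022,"dy": -0.0015,"dz": 0.065,"aperture": 0.087},{"dx": 0.022,"dy": -0.0015,"dz": 0.09,"aperture": 0.087},{"dx": 0.022,"dy": -0.0015,"dz": 0.105,"aperture": 0.087},{"dx": 0.022,"dy": -0.0015,"dz": 0.11,"aperture": 0.087},{"dx": 0.022,"dy": -0.0015,"dz": 0.11,"aperture": 0.087}]' > next.json && python3 -m handwheel next.json
echo '[{"aperture": 0.03},{"aperture": 0.03},{"aperture": 0.03},{"aperture": 0.03},{"aperture": 0.03},{"aperture": 0.03},{"aperture": 0.03},{"aperture": 0.03}]' > next.json && python3 -m handwheel next.json 20
echo '[{"aperture": 0.03},{"aperture": 0.03},{"aperture": 0.03},{"aperture": 0.03}]' > next.json && python3 -m handwheel next.json 20; python3 h.py .4863 -.031 .14 78
```

```text
time_s: 9.13
tool_pos: [0.6319, 0.126, 0.0391]
tool_rot: [-179.8, 0.1, 78.0]
force: [-0.0, -1.2, -0.1]
grip_width: 0.0872
grasp_force: 0.0
time_s: 9.8
tool_pos: [0.6333, 0.1256, 0.0416]
tool_rot: [180.0, -0.0, 77.9]
force: [-0.4, 0.1, 0.8]
grip_width: 0.0455
grasp_force: 20.0
time_s: 10.13
tool_pos: [0.6333, 0.1257, 0.0417]
tool_rot: [180.0, -0.0, 78.0]
force: [-0.5, -1.0, 2.0]
grip_width: 0.0458
grasp_force: 20.0
delta tool: -0.1839 -0.1111 -0.0983 turn -0.05 | pos [0.6333 0.1257 0.0417] yaw 77.95 t 10.13 q7 -14
```

```bash

echo '[{"dz": -0.01,"aperture": 0.03},{"dz": -0.035,"aperture": 0.03},{"dz": -0.065,"aperture": 0.03},{"dx": -0.01,"dy": -0.006,"dz": -0.085,"aperture": 0.03},{"dx": -0.03,"dy": -0.018,"dz": -0.09,"aperture": 0.03},{"dx": -0.055,"dy": -0.033,"dz": -0.09,"aperture": 0.03},{"dx": -0.085,"dy": -0.051,"dz": -0.09,"aperture": 0.03},{"dx": -0.115,"dy": -0.07,"dz": -0.09,"aperture": 0.03}]' > next.json && python3 -m handwheel next.json 20
echo '[{"dx": -0.027,"dy": -0.017,"aperture": 0.03},{"dx": -0.05,"dy": -0.031,"aperture": 0.03},{"dx": -0.063,"dy": -0.039,"aperture": 0.03},{"dx": -0.067,"dy": -0.041,"aperture": 0.03},{"dx": -0.067,"dy": -0.041,"aperture": 0.03},{"dx": -0.067,"dy": -0.041,"aperture": 0.03}]' > next.json && python3 -m handwheel next.json 20
echo '[{"aperture": 0.03},{"aperture": 0.03},{"aperture": 0.03}]' > next.json && python3 -m handwheel next.json
python3 - <<'E'
from h import *
wrist("pics/w4.png"); to(.487,-.029,.0417,78)
E
```

```text
time_s: 10.8
tool_pos: [0.5398, 0.0269, 0.1317]
tool_rot: [180.0, 0.0, 78.0]
force: [-0.2, -0.6, -1.4]
grip_width: 0.0456
grasp_force: 20.0
time_s: 11.3
tool_pos: [0.4874, -0.0284, 0.1318]
tool_rot: [179.9, -0.1, 78.0]
force: [0.9, 0.2, -1.6]
grip_width: 0.0453
grasp_force: 20.0
time_s: 11.55
tool_pos: [0.4871, -0.0285, 0.1313]
tool_rot: [-180.0, 0.0, 78.0]
force: [-0.5, -0.8, -0.7]
grip_width: 0.0454
grasp_force: 20.0
delta tool: -0.0004 0.0001 0.0895 turn 0.02 | pos [ 0.487  -0.0286  0.1312] yaw 78.02 t 11.60 q7 -10
```

View pics/w4.png

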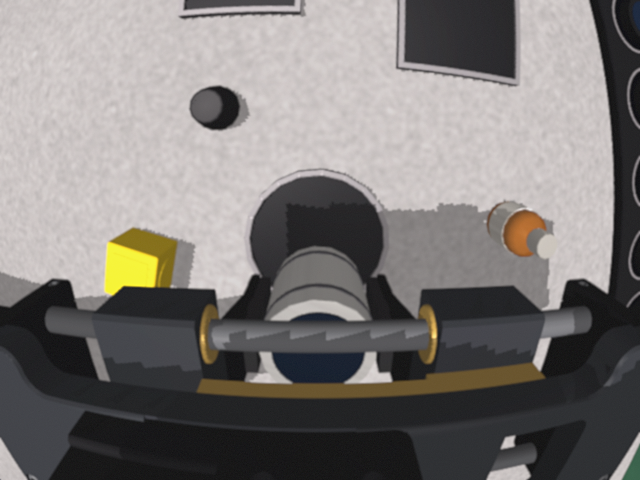

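The round carrier is centred at about (319,238), directly ahead of the held barrel. Lowering.

```bash
python3 - <<'E'
from h import *
r=whit("pics/w4.png",[(249,236),(389,236),(318,168)],.009); print(r,r[:2].mean(0)); u=np.array([np.cos(np.radians(78)),np.sin(np.radians(78))]); print("from top",r[2]-.055*u)
E
echo '[{"dz": 0.01,"aperture": 0.03},{"dz": 0.03,"aperture": 0.03},{"dz": 0.055,"aperture": 0.03},{"dz": 0.075,"aperture": 0.03},{"dz": 0.084,"aperture": 0.03},{"dz": 0.086,"aperture": 0.03},{"dz": 0.088,"aperture": 0.03},{"dz": 0.089,"aperture": 0.03}]' > next.json && python3 -m handwheel next.json 20
echo '[{"dz": 0.0005,"aperture": 0.03},{"dz": 0.0005,"aperture": 0.03},{"dz": 0.0005,"aperture": 0.03}]' > next.json && python3 -m handwheel next.json 20;python3 h.py .487 -.029 .0417 78
```

```text
[[ 0.43572736 -0.01880598]
 [ 0.53957101 -0.0407919 ]
 [ 0.49745265  0.02021704]] [ 0.48764918 -0.02979894]
from top [ 0.48601751 -0.03358108]
time_s: 12.27
tool_pos: [0.4874, -0.0293, 0.0429]
tool_rot: [179.9, -0.0, 78.0]
force: [-0.2, -0.3, -0.7]
grip_width: 0.0453
grasp_force: 20.0
time_s: 12.52
tool_pos: [0.4873, -0.0291, 0.0427]
tool_rot: [179.9, -0.1, 78.0]
force: [-0.1, -0.6, -0.6]
grip_width: 0.0454
grasp_force: 20.0
delta tool: 0.0001 -0.0003 0.0010 turn -0.04 | pos [ 0.4873 -0.0291  0.0427] yaw 77.96 t 12.52 q7 -4
```

```bash

echo '[{"dy": -0.0003,"dz": 0.0005,"aperture": 0.03},{"dy": -0.0003,"dz": 0.001,"aperture": 0.03},{"dy": -0.0003,"dz": 0.001,"aperture": 0.03},{"dy": -0.0003,"dz": 0.001,"aperture": 0.03}]' > next.json && python3 -m handwheel next.json 20
echo '[{"dz": 0.0003,"aperture": 0.03},{"dz": 0.0003,"aperture": 0.03},{"dz": 0.0003,"aperture": 0.03}]' > next.json && python3 -m handwheel next.json 20
```

```text
time_s: 12.85
tool_pos: [0.4867, -0.0291, 0.0415]
tool_rot: [180.0, -0.0, 78.0]
force: [-1.5, 0.3, 6.3]
grip_width: 0.0457
grasp_force: 20.0
time_s: 13.1
tool_pos: [0.4868, -0.0291, 0.0416]
tool_rot: [180.0, -0.0, 78.0]
force: [-2.6, 0.2, 8.3]
grip_width: 0.0458
grasp_force: 20.0
```

Contact confirmed. Relieve slightly, release, and go up toward the cell.

Converted, 13 degrees / 180 = 0.0722.

```bash

echo '[{"dz": -0.0006,"aperture": 0.03},{"dz": -0.0006,"aperture": 0.07},{"dz": -0.0006,"aperture": 0.07},{"dz": -0.0006,"aperture": 0.07},{"dz": -0.0006,"aperture": 0.07},{"dz": -0.0006,"aperture": 0.07},{"dz": -0.0006,"aperture": 0.07},{"dz": -0.0006,"aperture": 0.07}]' > next.json && python3 -m handwheel next.json 20
echo '[{"dz": -0.01,"aperture": 0.087},{"dz": -0.035,"aperture": 0.087},{"dz": -0.07,"aperture": 0.087},{"dz": -0.105,"aperture": 0.087},{"dx": 0.01,"dz": -0.125,"twist": 0.0111,"aperture": 0.087},{"dx": 0.035,"dy": -0.01,"dz": -0.13,"twist": 0.0278,"aperture": 0.087},{"dx": 0.07,"dy": -0.02,"dz": -0.13,"twist": 0.05,"aperture": 0.087},{"dx": 0.105,"dy": -0.03,"dz": -0.13,"twist": 0.0722,"aperture": 0.087}]' > next.json && python3 -m handwheel next.json
python3 h.py .479 .19 .17 59
```

```text
time_s: 13.77
tool_pos: [0.4863, -0.0292, 0.0411]
tool_rot: [-180.0, -0.0, 78.0]
force: [-0.1, 0.3, 0.4]
grip_width: 0.0693
grasp_force: 0.0
time_s: 14.43
tool_pos: [0.4795, 0.0803, 0.1732]
tool_rot: [179.9, -0.2, 64.6]
force: [0.8, 0.7, -0.4]
grip_width: 0.0871
grasp_force: 0.0
delta tool: 0.0989 -0.0475 0.0032 turn 5.59 | pos [0.4795 0.0803 0.1732] yaw 64.59 t 14.43 q7 -38
```

Converted, 5.6 degrees / 180 = 0.0311.

```bash

echo '[{"dx": 0.035,"dy": -0.017,"twist": 0.0111,"aperture": 0.087},{"dx": 0.065,"dy": -0.032,"twist": 0.0222,"aperture": 0.087},{"dx": 0.085,"dy": -0.041,"twist": 0.0311,"aperture": 0.087},{"dx": 0.095,"dy": -0.046,"twist": 0.0311,"aperture": 0.087},{"dx": 0.098,"dy": -0.0475,"twist": 0.0311,"aperture": 0.087},{"dx": 0.098,"dy": -0.0475,"twist": 0.0311,"aperture": 0.087},{"dx": 0.098,"dy": -0.0475,"twist": 0.0311,"aperture": 0.087},{"dx": 0.098,"dy": -0.0475,"twist": 0.0311,"aperture": 0.087}]' > next.json && python3 -m handwheel next.json
python3 - <<'E'
from h import *
wrist("pics/w5.png"); to(.479,.2165,.034,59)
E
```

```text
time_s: 15.1
tool_pos: [0.4778, 0.1865, 0.1714]
tool_rot: [180.0, 0.0, 59.2]
force: [-0.2, -0.3, -0.9]
grip_width: 0.0871
grasp_force: 0.0
delta tool: 0.0262 -0.0142 0.1373 turn 0.19 | pos [0.4778 0.1867 0.1713] yaw 59.19 t 15.15 q7 -53
```

View pics/w5.png

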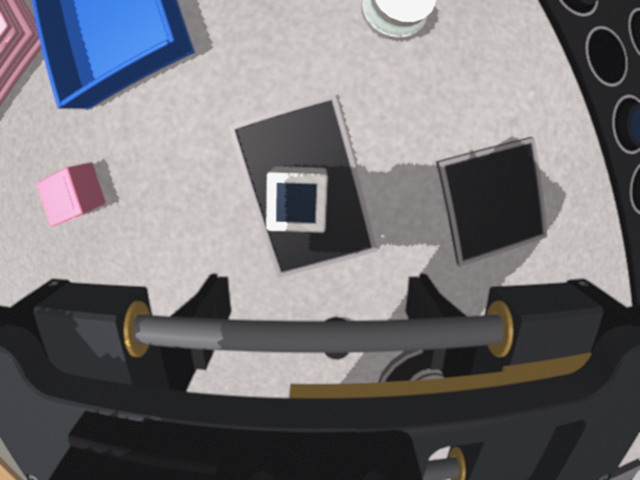

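Cell top corners: about (268,171), (327,173), (325,233), (266,231). Oblong corners: (235,130), (335,97), (373,247), (281,272). Square corners: (437,160), (532,138), (547,235), (459,265).

```bash
python3 - <<'E'
from h import *
n="pics/w5.png"
for z,c in ((.05,[(268,171),(327,173),(325,233),(266,231)]),(.009,[(235,130),(335,97),(373,247),(281,272)]),(.009,[(437,160),(532,138),(547,235),(459,265)])):
    q=whit(n,c,z); e=np.roll(q,-1,0)-q; print(q.mean(0),np.hypot(*e.T),np.degrees(np.arctan2(e[:,1],e[:,0])))
    if z>.04: p=q.mean(0)
to(*p,.034,58.5)
E
```

```text
[0.47678452 0.21577822] [0.04252419 0.04485026 0.04416502 0.0450778 ] [ -33.1329168  -122.39383693  147.15089752   55.51740976]
[0.48363575 0.21578736] [0.08645175 0.13212331 0.08457533 0.13011583] [ -13.35478146 -105.70732184  165.3282217    75.09297011]
[0.62879059 0.12003534] [0.09817244 0.09757709 0.09977868 0.10025886] [ -15.39931461 -102.47175906  166.18054552   76.55281368]
delta tool: 0.0245 -0.0157 0.1373 turn 0.69 | pos [0.4778 0.1867 0.1713] yaw 59.19 t 15.15 q7 -53
```

Converted, 1.8 degrees / 180 = 0.01.

```bash

echo '[{"dx": 0.01,"dy": -0.007,"twist": 0.0056,"aperture": 0.087},{"dx": 0.02,"dy": -0.013,"dz": 0.015,"twist": 0.01,"aperture": 0.087},{"dx": 0.0245,"dy": -0.0157,"dz": 0.045,"twist": 0.01,"aperture": 0.087},{"dx": 0.0245,"dy": -0.0157,"dz": 0.08,"twist": 0.01,"aperture": 0.087},{"dx": 0.0245,"dy": -0.0157,"dz": 0.11,"twist": 0.01,"aperture": 0.087},{"dx": 0.0245,"dy": -0.0157,"dz": 0.13,"twist": 0.01,"aperture": 0.087},{"dx": 0.0245,"dy": -0.0157,"dz": 0.136,"twist": 0.01,"aperture": 0.087},{"dx": 0.0245,"dy": -0.0157,"dz": 0.137,"twist": 0.01,"aperture": 0.087}]' > next.json && python3 -m handwheel next.json
echo '[{"aperture": 0.03},{"aperture": 0.03},{"aperture": 0.03},{"aperture": 0.03},{"aperture": 0.03},{"aperture": 0.03},{"aperture": 0.03},{"aperture": 0.03}]' > next.json && python3 -m handwheel next.json 20
echo '[{"aperture": 0.03},{"aperture": 0.03},{"aperture": 0.03},{"aperture": 0.03}]' > next.json && python3 -m handwheel next.json 20; python3 h.py .6305 .1193 .12 76.3
```

```text
time_s: 15.82
tool_pos: [0.4756, 0.2161, 0.0329]
tool_rot: [-179.9, 0.2, 57.5]
force: [0.9, 0.4, -0.4]
grip_width: 0.0869
grasp_force: 0.0
time_s: 16.48
tool_pos: [0.4767, 0.2178, 0.0344]
tool_rot: [180.0, -0.0, 57.6]
force: [-0.3, 0.0, 0.3]
grip_width: 0.0436
grasp_force: 20.0
time_s: 16.82
tool_pos: [0.4767, 0.2178, 0.0345]
tool_rot: [180.0, -0.0, 57.5]
force: [0.3, -0.9, 2.3]
grip_width: 0.0441
grasp_force: 20.0
delta tool: -0.0006 0.1827 -0.0855 turn -18.75 | pos [0.4767 0.2178 0.0345] yaw 57.55 t 16.82 q7 -54
```

Converted, -17 degrees / 180 = -0.0944.

```bash

echo '[{"dz": -0.01,"aperture": 0.03},{"dz": -0.035,"aperture": 0.03},{"dz": -0.065,"aperture": 0.03},{"dy": 0.01,"dz": -0.085,"twist": -0.0111,"aperture": 0.03},{"dy": 0.03,"dz": -0.09,"twist": -0.0278,"aperture": 0.03},{"dy": 0.055,"dz": -0.09,"twist": -0.05,"aperture": 0.03},{"dy": 0.085,"dz": -0.09,"twist": -0.0722,"aperture": 0.03},{"dy": 0.115,"dz": -0.09,"twist": -0.0944,"aperture": 0.03}]' > next.json && python3 -m handwheel next.json 20
python3 h.py .631 .1207 .125 76.3
```

```text
time_s: 17.48
tool_pos: [0.5735, 0.156, 0.1245]
tool_rot: [-179.9, -0.0, 74.8]
force: [0.0, 0.2, -1.6]
grip_width: 0.0438
grasp_force: 20.0
delta tool: -0.0190 0.0647 -0.0005 turn -1.46 | pos [0.5735 0.156  0.1245] yaw 74.84 t 17.48 q7 -27
```

Converted, -1.5 degrees / 180 = -0.0083.

```bash

echo '[{"dx": -0.008,"dy": 0.027,"twist": -0.0056,"aperture": 0.03},{"dx": -0.014,"dy": 0.048,"twist": -0.0083,"aperture": 0.03},{"dx": -0.018,"dy": 0.06,"twist": -0.0083,"aperture": 0.03},{"dx": -0.019,"dy": 0.0647,"twist": -0.0083,"aperture": 0.03},{"dx": -0.019,"dy": 0.0647,"twist": -0.0083,"aperture": 0.03},{"dx": -0.019,"dy": 0.0647,"twist": -0.0083,"aperture": 0.03},{"dx": -0.019,"dy": 0.0647,"twist": -0.0083,"aperture": 0.03},{"dx": -0.019,"dy": 0.0647,"twist": -0.0083,"aperture": 0.03}]' > next.json && python3 -m handwheel next.json 20
python3 - <<'E'
from h import *
wrist("pics/w6.png"); to(.631,.1207,.0345,76.3)
E
```

```text
time_s: 18.15
tool_pos: [0.6297, 0.1221, 0.1242]
tool_rot: [-179.9, -0.0, 76.2]
force: [-0.0, 0.1, -2.0]
grip_width: 0.0438
grasp_force: 20.0
delta tool: -0.0009 0.0014 0.0898 turn -0.14 | pos [0.6298 0.1219 0.1243] yaw 76.16 t 18.20 q7 -19
```

View pics/w6.png

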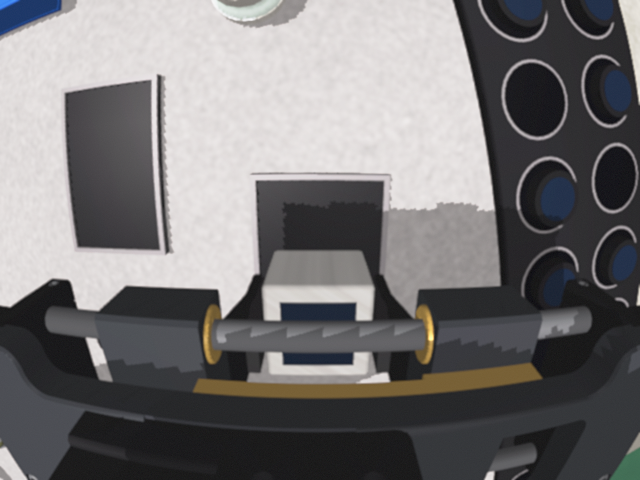

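The square's far edge runs (251,175)–(391,176), parallel to the held cell and centred on it. Lowering.

```bash
python3 - <<'E'
from h import *
r=whit("pics/w6.png",[(251,175),(391,176)],.009); u=np.array([np.cos(np.radians(76.3)),np.sin(np.radians(76.3))]); print(np.hypot(*(r[0]-r[1])),"centre from edge",r.mean(0)-.05*u)
E
echo '[{"dx": -0.001,"dy": 0.0014,"dz": 0.01,"aperture": 0.03},{"dx": -0.001,"dy": 0.0014,"dz": 0.03,"aperture": 0.03},{"dx": -0.001,"dy": 0.0014,"dz": 0.055,"aperture": 0.03},{"dx": -0.001,"dy": 0.0014,"dz": 0.075,"aperture": 0.03},{"dx": -0.001,"dy": 0.0014,"dz": 0.084,"aperture": 0.03},{"dx": -0.001,"dy": 0.0014,"dz": 0.087,"aperture": 0.03},{"dx": -0.001,"dy": 0.0014,"dz": 0.089,"aperture": 0.03},{"dx": -0.001,"dy": 0.0014,"dz": 0.09,"aperture": 0.03}]' > next.json && python3 -m handwheel next.json 20
echo '[{"aperture": 0.03},{"aperture": 0.03},{"aperture": 0.03}]' > next.json && python3 -m handwheel next.json 20;python3 h.py .631 .1207 .0345 76.3
```

```text
0.09937719357679257 centre from edge [0.6307339  0.11756444]
time_s: 18.87
tool_pos: [0.6327, 0.1193, 0.035]
tool_rot: [179.9, -0.0, 76.1]
force: [0.5, 0.1, -1.3]
grip_width: 0.0441
grasp_force: 20.0
time_s: 19.12
tool_pos: [0.6325, 0.1194, 0.0352]
tool_rot: [179.9, -0.1, 76.1]
force: [-1.1, 0.4, -1.4]
grip_width: 0.0436
grasp_force: 20.0
delta tool: 0.0009 -0.0018 0.0007 turn -0.25 | pos [0.6325 0.1194 0.0352] yaw 76.05 t 19.12 q7 -17
```

Converted, -0.2 degrees / 180 = -0.0011.

```bash

echo '[{"dx": 0.0007,"dy": -0.0015,"twist": -0.0011,"aperture": 0.03},{"dx": 0.0007,"dy": -0.0015,"twist": -0.0011,"aperture": 0.03},{"dx": 0.0007,"dy": -0.0015,"dz": 0.0005,"twist": -0.0011,"aperture": 0.03},{"dx": 0.0007,"dy": -0.0015,"dz": 0.0009,"twist": -0.0011,"aperture": 0.03},{"dx": 0.0007,"dy": -0.0015,"dz": 0.0009,"twist": -0.0011,"aperture": 0.03},{"dx": 0.0007,"dy": -0.0015,"dz": 0.0009,"twist": -0.0011,"aperture": 0.03}]' > next.json && python3 -m handwheel next.json 20;python3 h.py .631 .1207 .0345 76.3
```

```text
time_s: 19.62
tool_pos: [0.6305, 0.1206, 0.0345]
tool_rot: [-180.0, -0.0, 76.3]
force: [-3.1, -0.1, 6.1]
grip_width: 0.0438
grasp_force: 20.0
delta tool: 0.0002 0.0004 -0.0000 turn -0.04 | pos [0.6305 0.1206 0.0345] yaw 76.26 t 19.62 q7 -17
```

Converted, -1.7 degrees / 180 = -0.0094.

```bash

echo '[{"dz": -0.0004,"aperture": 0.03},{"dz": -0.0004,"aperture": 0.07},{"dz": -0.0004,"aperture": 0.07},{"dz": -0.0004,"aperture": 0.07},{"dz": -0.0004,"aperture": 0.07},{"dz": -0.0004,"aperture": 0.07},{"dz": -0.0004,"aperture": 0.07},{"dz": -0.0004,"aperture": 0.07}]' > next.json && python3 -m handwheel next.json 20
echo '[{"dz": -0.01,"aperture": 0.087},{"dz": -0.035,"aperture": 0.087},{"dz": -0.07,"aperture": 0.087},{"dx": -0.02,"dy": 0.004,"dz": -0.1,"aperture": 0.087},{"dx": -0.045,"dy": 0.009,"dz": -0.12,"twist": -0.0056,"aperture": 0.087},{"dx": -0.075,"dy": 0.016,"dz": -0.12,"twist": -0.0094,"aperture": 0.087},{"dx": -0.11,"dy": 0.023,"dz": -0.12,"twist": -0.0094,"aperture": 0.087},{"dx": -0.145,"dy": 0.03,"dz": -0.12,"twist": -0.0094,"aperture": 0.087}]' > next.json && python3 -m handwheel next.json
echo '[{"dx": -0.037,"dy": 0.007,"aperture": 0.087},{"dx": -0.074,"dy": 0.014,"aperture": 0.087},{"dx": -0.11,"dy": 0.021,"aperture": 0.087},{"dx": -0.14,"dy": 0.028,"aperture": 0.087},{"dx": -0.16,"dy": 0.033,"aperture": 0.087},{"dx": -0.165,"dy": 0.034,"aperture": 0.087},{"dx": -0.165,"dy": 0.034,"aperture": 0.087},{"dx": -0.165,"dy": 0.034,"aperture": 0.087}]' > next.json && python3 -m handwheel next.json
python3 - <<'E'
from h import *
wrist("pics/w7.png"); to(.6193,-.2182,.0322,78)
E
```

```text
time_s: 20.28
tool_pos: [0.6306, 0.1202, 0.0336]
tool_rot: [180.0, 0.0, 76.2]
force: [-0.3, -0.6, -0.2]
grip_width: 0.0695
grasp_force: 0.0
time_s: 20.95
tool_pos: [0.6256, -0.0286, 0.1554]
tool_rot: [179.9, -0.1, 78.0]
force: [0.2, -0.2, -0.8]
grip_width: 0.087
grasp_force: 0.0
time_s: 21.62
tool_pos: [0.6243, -0.1948, 0.1539]
tool_rot: [180.0, -0.1, 78.0]
force: [0.9, 1.4, 0.0]
grip_width: 0.0869
grasp_force: 0.0
delta tool: -0.0250 -0.0001 0.1216 turn 0.09 | pos [ 0.6246 -0.1937  0.1538] yaw 78.09 t 21.67 q7 13
```

View pics/w7.png

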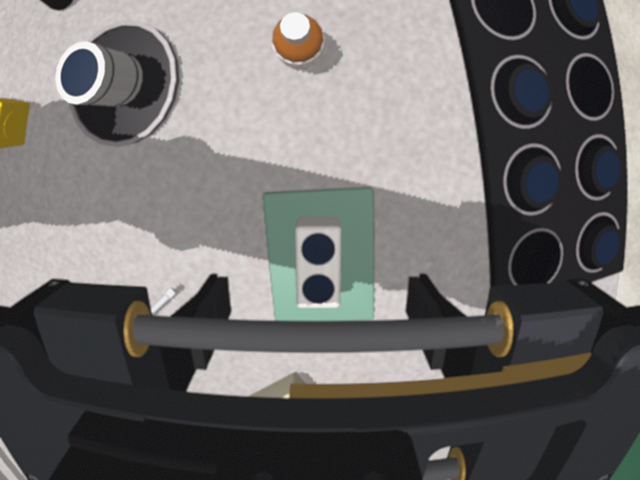

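The twin stands upright on the mat, lenses at (318,249) and (318,289), square to the gripper. The barrel stands on the round carrier.

```bash
python3 -c "
from h import *
print(whit('pics/w7.png',[(318,249),(318,289)],.042).mean(0))"
echo '[{"dx": -0.012,"aperture": 0.087},{"dx": -0.022,"dz": 0.015,"aperture": 0.087},{"dx": -0.025,"dz": 0.045,"aperture": 0.087},{"dx": -0.025,"dz": 0.08,"aperture": 0.087},{"dx": -0.025,"dz": 0.105,"aperture": 0.087},{"dx": -0.025,"dz": 0.117,"aperture": 0.087},{"dx": -0.025,"dz": 0.121,"aperture": 0.087},{"dx": -0.025,"dz": 0.121,"aperture": 0.087}]' > next.json && python3 -m handwheel next.json
echo '[{"aperture": 0.02},{"aperture": 0.02},{"aperture": 0.02},{"aperture": 0.02},{"aperture": 0.02},{"aperture": 0.02},{"aperture": 0.02},{"aperture": 0.02}]' > next.json && python3 -m handwheel next.json 20
echo '[{"aperture": 0.02},{"aperture": 0.02},{"aperture": 0.02},{"aperture": 0.02},{"aperture": 0.02},{"aperture": 0.02}]' > next.json && python3 -m handwheel next.json 20; python3 h.py .4835 .2165 .12 75
```

```text
[ 0.61938684 -0.21804944]
time_s: 22.33
tool_pos: [0.6188, -0.2201, 0.0323]
tool_rot: [-179.9, -0.0, 78.0]
force: [0.8, -0.5, 0.4]
grip_width: 0.0867
grasp_force: 0.0
time_s: 23.0
tool_pos: [0.6188, -0.2206, 0.0327]
tool_rot: [180.0, -0.0, 78.0]
force: [-0.0, -0.1, -0.6]
grip_width: 0.0414
grasp_force: 0.0
time_s: 23.5
tool_pos: [0.6188, -0.2206, 0.0326]
tool_rot: [-180.0, -0.0, 78.0]
force: [-0.1, 0.5, 0.3]
grip_width: 0.0343
grasp_force: 20.0
delta tool: 0.3993 -0.2235 -0.0874 turn 2.95 | pos [ 0.6188 -0.2206  0.0326] yaw 77.95 t 23.50 q7 18
```

Careful with the scale: turns go in shares of 180 degrees. That gives: 2 degrees / 180 = 0.0111.

```bash

echo '[{"dz": -0.01,"aperture": 0.02},{"dz": -0.035,"aperture": 0.02},{"dz": -0.07,"aperture": 0.02},{"dx": 0.01,"dy": -0.006,"dz": -0.095,"aperture": 0.02},{"dx": 0.03,"dy": -0.017,"dz": -0.1,"aperture": 0.02},{"dx": 0.057,"dy": -0.032,"dz": -0.1,"aperture": 0.02},{"dx": 0.087,"dy": -0.049,"dz": -0.1,"twist": 0.0056,"aperture": 0.02},{"dx": 0.118,"dy": -0.066,"dz": -0.1,"twist": 0.0111,"aperture": 0.02}]' > next.json && python3 -m handwheel next.json 20
echo '[{"dx": 0.03,"dy": -0.017,"aperture": 0.02},{"dx": 0.06,"dy": -0.034,"aperture": 0.02},{"dx": 0.09,"dy": -0.051,"aperture": 0.02},{"dx": 0.12,"dy": -0.068,"aperture": 0.02},{"dx": 0.15,"dy": -0.085,"aperture": 0.02},{"dx": 0.18,"dy": -0.102,"twist": 0.0028,"aperture": 0.02},{"dx": 0.205,"dy": -0.117,"twist": 0.0056,"aperture": 0.02},{"dx": 0.225,"dy": -0.129,"twist": 0.0056,"aperture": 0.02}]' > next.json && python3 -m handwheel next.json 20
python3 h.py .483 .2142 .13 75
```

```text
time_s: 24.17
tool_pos: [0.5783, -0.091, 0.1335]
tool_rot: [180.0, -0.0, 75.8]
force: [-0.1, 0.4, -2.6]
grip_width: 0.0338
grasp_force: 20.0
time_s: 24.83
tool_pos: [0.5072, 0.161, 0.1333]
tool_rot: [-180.0, -0.1, 75.1]
force: [0.4, -0.3, -2.4]
grip_width: 0.0337
grasp_force: 20.0
delta tool: 0.0452 -0.0371 0.0033 turn 0.06 | pos [0.5072 0.161  0.1333] yaw 75.06 t 24.83 q7 -32
```

```bash

echo '[{"dx": 0.018,"dy": -0.014,"aperture": 0.02},{"dx": 0.032,"dy": -0.026,"aperture": 0.02},{"dx": 0.041,"dy": -0.034,"aperture": 0.02},{"dx": 0.0445,"dy": -0.0365,"aperture": 0.02},{"dx": 0.0445,"dy": -0.0365,"aperture": 0.02},{"dx": 0.0445,"dy": -0.0365,"aperture": 0.02},{"dx": 0.0445,"dy": -0.0365,"aperture": 0.02},{"dx": 0.0445,"dy": -0.0365,"aperture": 0.02}]' > next.json && python3 -m handwheel next.json 20
python3 - <<'E'
from h import *
wrist("pics/w8.png"); to(.483,.2142,.0326,75)
E
```

```text
time_s: 25.5
tool_pos: [0.4853, 0.2091, 0.1328]
tool_rot: [180.0, 0.0, 74.8]
force: [-0.3, 0.0, -1.1]
grip_width: 0.0338
grasp_force: 20.0
delta tool: 0.0041 -0.0034 0.1001 turn -0.17 | pos [0.4852 0.2093 0.1327] yaw 74.83 t 25.55 q7 -39
```

View pics/w8.png

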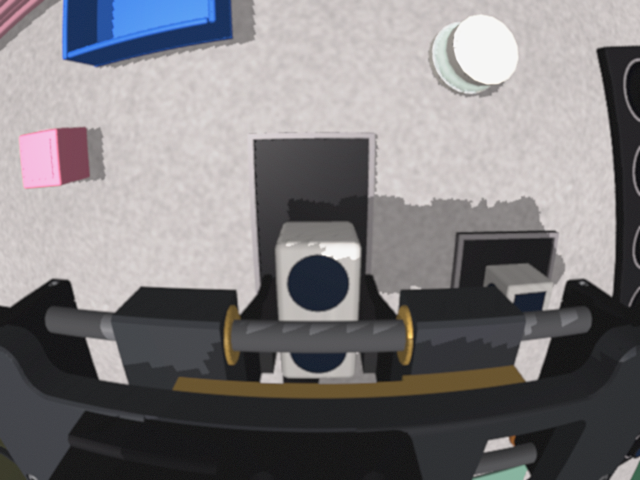

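Far oblong edge (252,134)–(377,133), parallel to the twin. Check the centre before lowering.

Converted, -0.2 degrees / 180 = -0.0011.

```bash
python3 - <<'E'
from h import *
r=whit("pics/w8.png",[(252,134),(377,133)],.009); u=np.array([np.cos(np.radians(75)),np.sin(np.radians(75))]); d=r[1]-r[0];print(np.hypot(*d),np.degrees(np.arctan2(d[1],d[0])),"centre from edge",r.mean(0)-.07*u)
E
echo '[{"dx": 0.003,"dy": -0.003,"dz": 0.01,"twist": -0.0011,"aperture": 0.02},{"dx": 0.003,"dy": -0.003,"dz": 0.03,"twist": -0.0011,"aperture": 0.02},{"dx": 0.003,"dy": -0.003,"dz": 0.055,"twist": -0.0011,"aperture": 0.02},{"dx": 0.003,"dy": -0.003,"dz": 0.075,"twist": -0.0011,"aperture": 0.02},{"dx": 0.003,"dy": -0.003,"dz": 0.087,"twist": -0.0011,"aperture": 0.02},{"dx": 0.003,"dy": -0.003,"dz": 0.093,"twist": -0.0011,"aperture": 0.02},{"dx": 0.003,"dy": -0.003,"dz": 0.096,"twist": -0.0011,"aperture": 0.02},{"dx": 0.003,"dy": -0.003,"dz": 0.096,"twist": -0.0011,"aperture": 0.02}]' > next.json && python3 -m handwheel next.json 20
echo '[{"aperture": 0.02},{"aperture": 0.02},{"aperture": 0.02}]' > next.json && python3 -m handwheel next.json 20;python3 h.py .483 .2142 .0326 75
```

```text
0.08992131483171203 -14.817837144912293 centre from edge [0.48447773 0.21482243]
time_s: 26.22
tool_pos: [0.4827, 0.2142, 0.0365]
tool_rot: [180.0, 0.0, 75.1]
force: [0.7, -0.2, -0.3]
grip_width: 0.0342
grasp_force: 20.0
time_s: 26.47
tool_pos: [0.4833, 0.2146, 0.0377]
tool_rot: [179.9, -0.1, 75.2]
force: [0.1, 0.3, -1.3]
grip_width: 0.0338
grasp_force: 20.0
delta tool: -0.0005 -0.0002 0.0051 turn 0.15 | pos [0.4833 0.2146 0.0377] yaw 75.15 t 26.47 q7 -37
```

Converted, 0.1 degrees / 180 = 0.0006.

```bash

echo '[{"dx": -0.001,"dz": 0.002,"twist": 0.0006,"aperture": 0.02},{"dx": -0.001,"dz": 0.0035,"twist": 0.0006,"aperture": 0.02},{"dx": -0.001,"dz": 0.0045,"twist": 0.0006,"aperture": 0.02},{"dx": -0.001,"dz": 0.005,"twist": 0.0006,"aperture": 0.02},{"dx": -0.001,"dz": 0.005,"twist": 0.0006,"aperture": 0.02},{"dx": -0.001,"dz": 0.005,"twist": 0.0006,"aperture": 0.02},{"dx": -0.001,"dz": 0.005,"twist": 0.0006,"aperture": 0.02}]' > next.json && python3 -m handwheel next.json 20;python3 h.py .483 .2142 .0326 75
```

```text
time_s: 27.05
tool_pos: [0.4824, 0.2132, 0.0326]
tool_rot: [-180.0, -0.0, 75.0]
force: [-1.8, -1.2, 6.7]
grip_width: 0.0341
grasp_force: 20.0
delta tool: 0.0011 0.0003 -0.0000 turn 0.05 | pos [0.4824 0.2132 0.0326] yaw 75.05 t 27.05 q7 -36
```

```bash

echo '[{"dz": -0.0004,"aperture": 0.02},{"dz": -0.0004,"aperture": 0.06},{"dz": -0.0004,"aperture": 0.06},{"dz": -0.0004,"aperture": 0.06},{"dz": -0.0004,"aperture": 0.06},{"dz": -0.0004,"aperture": 0.06},{"dz": -0.0004,"aperture": 0.06},{"dz": -0.0004,"aperture": 0.06}]' > next.json && python3 -m handwheel next.json 20
echo '[{"dz": -0.01,"aperture": 0.08},{"dz": -0.035,"aperture": 0.08},{"dz": -0.07,"aperture": 0.08},{"dz": -0.1,"aperture": 0.08},{"dz": -0.13,"aperture": 0.08},{"dz": -0.16,"aperture": 0.08},{"dx": 0.02,"dz": -0.18,"aperture": 0.08},{"dx": 0.05,"dz": -0.19,"aperture": 0.08}]' > next.json && python3 -m handwheel next.json
echo '[{"dx": 0.035,"dy": -0.01,"aperture": 0.08},{"dx": 0.07,"dy": -0.02,"aperture": 0.08},{"dx": 0.105,"dy": -0.03,"aperture": 0.08},{"dx": 0.14,"dy": -0.04,"aperture": 0.08},{"dx": 0.17,"dy": -0.05,"aperture": 0.08},{"dx": 0.19,"dy": -0.055,"aperture": 0.08},{"dx": 0.2,"dy": -0.06,"aperture": 0.08},{"dx": 0.2,"dy": -0.06,"aperture": 0.08}]' > next.json && python3 -m handwheel next.json
python3 - <<'E'
from h import *
for n in ("scene","side"): cv2.imwrite(f"pics/{n}9.png",read_camera(n)["color"])
a=cv2.resize(cv2.imread("pics/side9.png")[150:390,190:370],None,fx=2.4,fy=2.4,interpolation=cv2.INTER_CUBIC)
b=cv2.resize(cv2.imread("pics/scene9.png")[215:355,255:455],None,fx=1.8,fy=1.8,interpolation=cv2.INTER_CUBIC)
c=np.zeros((576,800,3),np.uint8); c[:a.shape[0],:a.shape[1]]=a; c[:b.shape[0],440:800]=b
cv2.imwrite("pics/end.png",cv2.convertScaleAbs(c,alpha=1.4))
E
```

```text
time_s: 27.72
tool_pos: [0.4823, 0.2133, 0.0321]
tool_rot: [180.0, -0.0, 75.1]
force: [0.3, -0.1, 0.6]
grip_width: 0.0591
grasp_force: 0.0
time_s: 28.38
tool_pos: [0.4973, 0.2596, 0.2273]
tool_rot: [179.7, -0.3, 74.7]
force: [0.9, 0.1, 0.0]
grip_width: 0.0798
grasp_force: 0.0
time_s: 29.05
tool_pos: [0.487, 0.4731, 0.2219]
tool_rot: [-179.9, -0.0, 75.3]
force: [-0.5, 1.1, -0.1]
grip_width: 0.0801
grasp_force: 0.0
```

View pics/end.png

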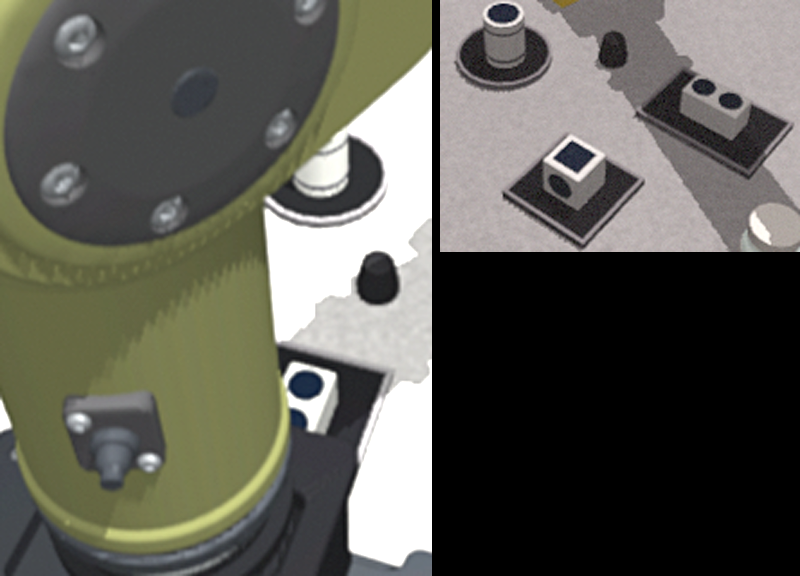

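All three stand upright on the right carriers. In the right-hand crop: barrel lens (504,13), cell window (575,156), twin lenses (704,88) and (731,101). A numeric check, against carriers measured by the same camera:

```bash
python3 - <<'E'
from h import *
g=lambda p:(np.array(p,float)-[440,0])/1.8+[254.7,214.7]
print("barrel",hit("scene",g([(504,13)]),.068)); print("cell",hit("scene",g([(575,156)]),.05))
q=hit("scene",g([(704,88),(731,101)]),.042); d=q[1]-q[0]; print("twin",q.mean(0),np.degrees(np.arctan2(d[1],d[0])))
print("round L/R",hit("scene",g([(457,58),(551,56),(504,84)]),.009))
print("sq diag",hit("scene",g([(503,192),(643,181)]),.009).mean(0)); print("obl",hit("scene",g([(637,112),(750,171),(793,124),(687,70)]),.009).mean(0))
E
```

```text
barrel [[ 0.48506784 -0.03060594]]
cell [[0.6289272  0.11971483]]
twin [0.48328858 0.21677805] 77.58005985768048
round L/R [[ 0.51670835 -0.07753178]
 [ 0.46841652  0.01878974]
 [ 0.53228544 -0.00870446]]
sq diag [0.63226186 0.12008782]
obl [0.48388451 0.21900416]
```

All are within about 3 mm of centre, so I'm handing in.

```bash
python3 -c "
from cell import env
print(env.sign_off())"
```

```text
the job is handed in; nothing more can be done
None
```

The barrel, cell and twin housing each stand upright on their own carriers, about 3 mm or less from centre by the final camera check, with the twin lengthwise (measured within 3° of the oblong carrier's long axis); the job was handed in at about 29 s.

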